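Balance the rocker deck with a second jar

TASK

The small jar on one side of the lab rocker makes its deck hang down. Slide the wide jar, without lifting it, from the loading step onto the middle of the deck, then push it along the deck towards the raised side, bit by bit, until the deck rests level by itself, and let go. Leave the small jar where it stands and do not disturb the other things on the bench.

Things in the scene. Friction and masses are not known exactly. Their poses are not given: they have to be found in the camera images.
- rocker: Fixed base of the rocker, a white housing 50 mm high under the deck. Origin on the bench under the middle of the deck; x points from the loading step across the deck to its far rim (away from the robot), y along the deck, z up.
- step_top (a point): Middle of the top of the grey loading step, a fixed block on the near side of the rocker: top 98 mm above the bench and 8 mm above the level deck, 94 mm along the rocker's x and 130 mm along y. 103 mm from the deck's middle; 4 mm gap between step and deck.
- deck_mid (a point): Middle of the deck's upper surface, 90 mm above the bench when level; axes turn with the deck (level: as the rocker's). Aluminium tray with black mat, inside 370 mm along y, 94 mm along x. Far rim 12 mm high over the full length; end rims and near lips 8 mm high. A steel pointer hangs from the middle of the far side, over a mark on the base when level.
- entrance (a point): Middle of the deck's near edge, turning with the deck: the 130 mm wide gap between the two near lips, next to the step, by which a jar slides from the step onto the deck (lips only from |y| = 65 to 190 mm).
- deck (a joint): Tilt of the deck about the rocker's x axis, 12 mm below the deck surface, rad. 0 is level; positive: +y side up. Stops at about +-0.08. Turns freely, with a soft centring spring (1.5 N m/rad) and damping: with only the small jar it lies on its stop; near balance the tilt changes by about 0.03 rad per 10 mm that the wide jar is moved. Settles about 0.5 s after a touch.
- wide_jar: The jar to slide: squat white plastic jar with a flat blue lid, 80 mm diameter, 60 mm high, too wide to grip well, about 0.36 kg (unknown by up to 8 %). Origin at the centre of its underside, z up. It starts upright on the loading step, standing on the step's top.
- small_jar: The jar already on the deck, to be left there: white plastic jar with a flat blue lid, 48 mm diameter, 62 mm high, about 0.30 kg (unknown by up to 10 %). Origin at the centre of its underside, z up. It stands 115 to 135 mm from the deck's middle, on the +y or the -y side.
- tip_box: Bystander: blue pipette tip box with clear lid, 85 x 120 x 62 mm high. Origin at the centre of its underside.
- bottle_a: Bystander: glass bottle with blue cap, 56 mm diameter, 100 mm high. Origin at the centre of its underside.
- bottle_b: Bystander: glass jar with blue cap, 50 mm diameter, 85 mm high. Origin at the centre of its underside.
- tube_rack: Bystander: orange tube rack, 60 x 100 x 36 mm high. Origin at the centre of its underside.
- beaker: Bystander: glass beaker, 60 mm diameter, 70 mm high. Origin at the centre of its underside.
- card_box: Bystander: small cardboard box, 70 x 110 x 45 mm high. Origin at the centre of its underside.
Not all that is in view belongs to the job. What is shaped like the wide_jar but pink or yellow is not meant.

How it is judged:
By the outcome, as a careful person would: the job done as asked, in the order asked, and still so for the second after the job is handed in, with the robot touching nothing.
It also fails if it takes over 61 s, if anything falls off the work surface, if the arm or the gripper's body presses on something with over 40 N, if the wrist force passes 120 N, or if a joint passes its speed limit or range.

ROBOT

A 7-joint arm with a two-finger parallel gripper is mounted at the origin on the work surface. World frame = base frame: x ahead of the robot, y to its left, z up, the work surface at z = 0. Lengths are in m, angles in rad, forces in N, time in s.
With the tool pointing down it reaches from about 0.425 to 1.025 m from the base axis. Payload 3.6 kg.
Tool frame: the origin (TCP) lies at the centre of the arm's flange, where the gripper is bolted on; the fingertips stand 173 mm ahead of it and the grasp point (between the pads) lies 155 mm ahead of it; z points along the fingers, y is the direction in which the jaws open and shut (so a half turn about z gives the same grasp; the last joint's range is limited). The gripper opens to 85 mm and grips with 20 to 120 N. Pads are 22 mm wide; open, the fingers measure 114 mm over their backs; the gripper's body (76 mm by 85 mm) begins 54 mm behind the grasp point. The pads swing forward as they close: fully open they stand 13 mm farther back than shut.
Start: joints at [-1.31, 0.591, 0.048, 1.609, -0.033, 0.943, -0.034], TCP at [0.251, 0.68, 0.405] pointing down, gripper open.
Joint ranges: [-2.69, 2.69], [-0.47, 2.24], [-1.27, 1.36], [0.19, 2.51], [-1.53, 4.68], [0.08, 2.07], [-3.09, 3.09]. Speed limits (rad/s): [2.57, 2.57, 3.14, 3.14, 3.14, 3.14, 3.14].

INTERFACE

Orientations are given as a unit quaternion [x, y, z, w].
In Python, from bench import env gives the robot as it stands.
- The arm moves only by the tool drive_tool, never from a script. Its argument "increments" is a list of rows, each a list of 7 numbers: the turn, a rotation vector about the tool's x, y, z in degrees, then the shift along the tool's x, y, z in m, then the opening, from 0 (shut) to 1 (fully open). In form: [[rx, ry, rz, dx, dy, dz, gripper], ...]. A call has 1 to 10 rows; each row is the pose to reach, as a shift and turn from the pose commanded when the call began, along the tool's axes at that moment; what a row does not reach only later rows make up. A row lasts 1/8 s, in which the tool goes at most 62.5 mm and 10.7 degrees, less where a joint would pass 70% of its speed; a pose out of reach is approached as far as the arm can. A call with a gripper value outside its range is refused whole. The fingers move at their own pace and stop on an object; "squeeze" is the grip in N (left out, the last holds). Time passes only in rows, so rows that repeat a pose let the fingers close. It gives the time, the measured TCP pose, the force and the opening at its end, in the units of the state.
- env.get_state(): the state, without advancing time (a new reading comes with each control period).
- env.snapshot(name): name is "scene" or "top" or "wrist"; returns the picture (384x512x3 uint8, blue, green, red); there is no depth.
- env.get_calibration(name): a dict with "camera_matrix" (3x3 intrinsics, pixels), "R" (3x3) and "t" (3): a world point X has camera coordinates R X + t. Camera axes: x right, y down, z forward; pixel columns grow to the right and rows downward; lengths in m; the calibration is good to about 2 mm. The wrist camera is an equidistant fisheye: a pixel r from the principal point sees the ray r / f radians off the axis. A picture is of the moment at which its call begins: read the wrist's pose just before it. get_calibration takes no time and is no camera call; for the wrist camera it gives the pose at the moment of the call.
- env.close_job(): hands the job in, once; it reports no verdict.
The state is a dict: "time_s": time; "q": joint angles; "joint_vel": joint speeds; "tau": joint torques, N m; "tool_pos": TCP position; "tcp_rot": TCP orientation; "contact_force": force on the tool from outside, world axes, zero at the start; "torque": the same for the moment, N m; "finger_gap": opening from 0.0 (shut) to 1.0 (fully open).
Only numpy, scipy, OpenCV 4.12 (cv2) and the standard library are available. Lean on these libraries where they do the work, as an engineer would, in place of code of your own. Each camera call takes 0.05 s, during which the arm holds its last target. There are 200 camera calls.

## Working session

There is one attempt and no reset: what is moved stays moved. The work goes in short steps, Python scripts to look and compute and a tool call to move; the robot and the scene stay as the last step left them, time stands still between calls to the robot, and variables do not carry over. Pictures are saved under pics/ and viewed, about 8 in all and at most 12, crops included, and the job is handed in when it is done.

Besides the shell and the picture viewer there is one more tool, called after "Request:" as name(argument=value, ...) on one line, values as JSON. drive_tool: Moves the arm, as the interface text tells. Its arguments: {"type":"object","properties":{"increments":{"type":"array"},"squeeze":{"type":"number"}},"required":["increments"]}

```bash
mkdir -p pics; python3 - <<'E'
from bench import env
import cv2,numpy as np
s=env.get_state();print(s)
for n in("scene","top"):
    cv2.imwrite(f"pics/{n}0.png",cv2.resize(env.snapshot(n),(800,600)))
    c=env.get_calibration(n);print(n,c)
E
```

```text
{'time_s': 0.0, 'q': array([-1.31048627,  0.5921362 ,  0.04830959,  1.60985269, -0.0333292 ,
        0.94268971, -0.03370026]), 'joint_vel': array([ 3.79642148e-05,  5.75427918e-04, -1.23837352e-03, -2.33893027e-04,
        4.70600789e-04, -3.13825395e-05,  2.82276332e-04]), 'tau': array([-1.58078888e-04, -5.48689198e+01,  1.54646080e+00, -1.98120922e+01,
        9.42963321e-03,  8.94427474e-03,  2.55026986e-07]), 'tool_pos': array([0.25101485, 0.67968368, 0.40351706]), 'tcp_rot': array([ 1.75956971e-01,  9.84397198e-01, -1.13090068e-03, -1.45623266e-04]), 'contact_force': array([-0.10862058,  0.24743485,  0.40155012]), 'torque': array([-0.02526106,  0.00869348, -0.02563718]), 'finger_gap': 0.9954228840428222}
scene {'camera_matrix': array([[454.1580239 ,   0.        , 258.54952501],
       [  0.        , 454.1580239 , 190.33153658],
       [  0.        ,   0.        ,   1.        ]]), 'R': array([[-0.75302662,  0.6577209 ,  0.01881825],
       [ 0.34185154,  0.41550354, -0.84290826],
       [-0.56221743, -0.62829931, -0.53772813]]), 't': array([ 0.42489544, -0.14381224,  1.52475648])}
top {'camera_matrix': array([[479.06103671,   0.        , 261.70159154],
       [  0.        , 479.06103671, 189.75881745],
       [  0.        ,   0.        ,   1.        ]]), 'R': array([[ 2.78590892e-02, -9.99592748e-01,  6.18143046e-03],
       [-9.80498376e-01, -2.85293610e-02, -1.94445389e-01],
       [ 1.94542553e-01, -6.43811091e-04, -9.80893868e-01]]), 't': array([0.02759388, 0.57759246, 1.03790784])}
```

View pics/scene0.png

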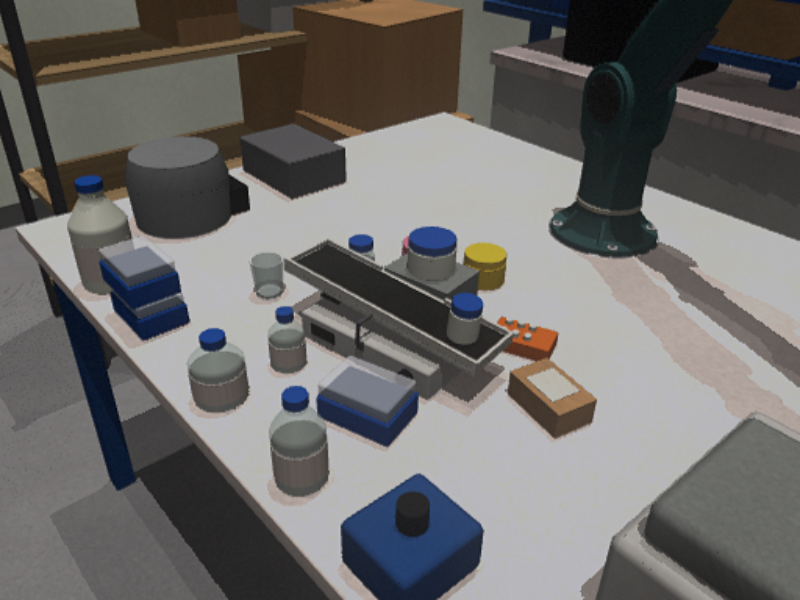

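View pics/top0.png

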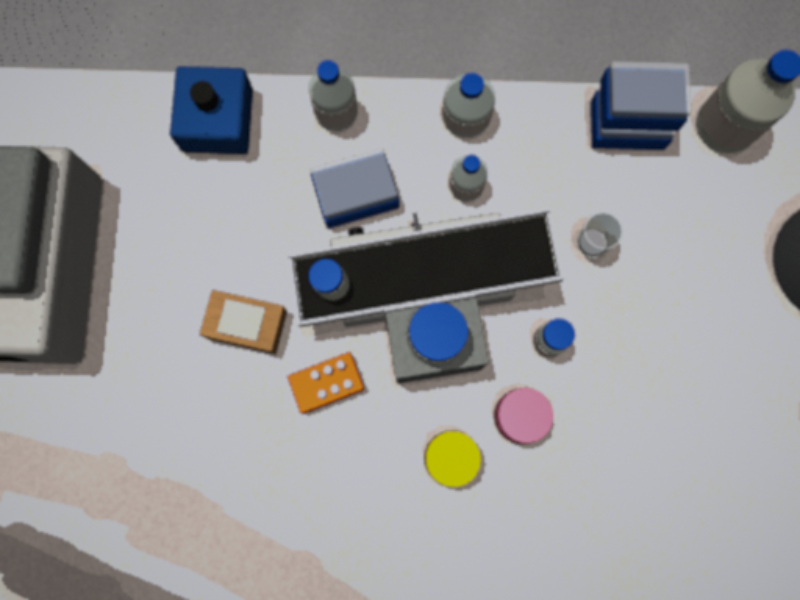

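Top view: the wide jar lid is at (438,332). The small jar is at (326,275) on the +y side, which hangs down, so the raised side is -y (right). The deck corners are near (291,257), (547,213), (559,280) and (303,322). The pink and yellow jars lie nearer the robot.

```bash
cat >h.py <<'E'
from bench import env
import cv2,numpy as np
from scipy.spatial.transform import Rotation as Ro
C={n:env.get_calibration(n) for n in("scene","top")}
def P(n): c=C[n]; return c["camera_matrix"]@np.c_[c["R"],c["t"]]
def ray(n,px,z,s=1.5625):
    c=C[n];p=(np.array(px)+.5)/s-.5
    d=c["R"].T@np.linalg.solve(c["camera_matrix"],[*p,1]);o=-c["R"].T@c["t"]
    return o+d*(z-o[2])/d[2]
def tri(a,b,s=1.5625):
    f=lambda p:((np.array(p,float)+.5)/s-.5)
    X=cv2.triangulatePoints(P("scene"),P("top"),f(a),f(b))[:,0];return X[:3]/X[3]
def proj(n,X):
    x=P(n)@np.append(X,1);return x[:2]/x[2]
E
python3 - <<'E'
from h import *
np.set_printoptions(precision=4,suppress=True)
fm=tri((285,263),(547,213));fp=tri((472,367),(291,257));nm=tri((328,240),(559,280));npl=tri((513,340),(303,322))
for n,v in dict(fm=fm,fp=fp,nm=nm,npl=npl,mid=(fm+fp+nm+npl)/4).items():print(n,v)
d=fm-fp;print("dir",d/np.linalg.norm(d),np.linalg.norm(d))
print("lid",ray("top",(438,332),.158),ray("scene",(433,240),.158))
print("small",ray("top",(326,275),.143),ray("scene",(467,303),.143))
for p in((399,378),(488,366),(387,310)):print("step",ray("top",p,.098))
print("tipbox etc: bottleb",ray("top",(557,333),.085),"yellow",ray("top",(454,459),.06),"pink",ray("top",(525,415),.06),"a",ray("top",(471,164),.1))
for n in("scene","top"):print(n,-C[n]["R"].T@C[n]["t"])
E
```

```text
fm [ 0.6956 -0.1502  0.1049]
fp [0.6274 0.2164 0.0749]
nm [ 0.5971 -0.1656  0.1086]
npl [0.5301 0.1991 0.0678]
mid [0.6126 0.0249 0.0891]
dir [ 0.1823 -0.98    0.0802] 0.3740959810682672
lid [0.5105 0.005  0.158 ] [0.5208 0.0157 0.158 ]
small [0.5862 0.1573 0.143 ] [0.594  0.1657 0.143 ]
step [0.4541 0.0549 0.098 ]
step [ 0.4741 -0.0675  0.098 ]
step [0.5486 0.0746 0.098 ]
tipbox etc: bottleb [ 0.5249 -0.166   0.085 ] yellow [ 0.3466 -0.025   0.06  ] pink [ 0.4102 -0.1245  0.06  ] a [ 0.7675 -0.0404  0.1   ]
scene [1.2264 0.7383 0.6907]
top [0.3636 0.0447 1.1302]
```

Request:
drive_tool(increments=[[0,0,-10,-0.04,-0.055,0,0.47],[0,0,-20,-0.08,-0.11,0,0.47],[0,0,-30.9,-0.12,-0.165,0,0.47],[0,0,-30.9,-0.16,-0.22,0,0.47],[0,0,-30.9,-0.2,-0.275,0,0.47],[0,0,-30.9,-0.24,-0.33,0,0.47],[0,0,-30.9,-0.28,-0.385,0,0.47],[0,0,-30.9,-0.32,-0.44,0,0.47],[0,0,-30.9,-0.36,-0.495,0,0.47],[0,0,-30.9,-0.4,-0.55,0,0.47]])

```text
time_s: 1.35
tool_pos: [0.421, 0.0766, 0.4048]
tcp_rot: [-0.093, 0.996, 0.0, 0.0]
contact_force: [1.2, 0.3, 0.8]
finger_gap: 0.474
```

Request:
drive_tool(increments=[[0,0,0,0,0,0,0.47],[0,0,0,0,0,0,0.47]])

```text
time_s: 1.6
tool_pos: [0.4208, 0.0788, 0.4046]
tcp_rot: [-0.092, 0.996, 0.0, -0.0]
contact_force: [-0.1, -1.1, 0.0]
finger_gap: 0.471
```

Request:
drive_tool(increments=[[0,0,0,-0.005,-0.044,0,0.47],[0,0,0,-0.01,-0.088,0.02,0.47],[0,0,0,-0.01,-0.088,0.06,0.47],[0,0,0,-0.01,-0.088,0.1,0.47],[0,0,0,-0.01,-0.088,0.105,0.47],[0,0,0,-0.01,-0.088,0.105,0.47]])

```text
time_s: 2.35
tool_pos: [0.4473, -0.0047, 0.3]
tcp_rot: [-0.094, 0.996, 0.0, -0.0]
contact_force: [0.4, 0.4, 0.7]
finger_gap: 0.464
```

```bash
python3 - <<'E'
from h import *
print(env.get_state()["q"])
w=env.snapshot("wrist");t=env.snapshot("top")
x=cv2.resize(t[90:330,150:400],None,fx=1.8,fy=1.8,interpolation=3)
w=cv2.resize(w,None,fx=432/512*.8,fy=432/512*.8)
o=np.zeros((432,800,3),np.uint8);o[:,:450]=x;o[:w.shape[0],452:452+w.shape[1]]=w
cv2.imwrite("pics/c1.png",o)
E
```

```text
[-0.13300777  0.43102207  0.05468466  2.30372986 -0.05886617  0.40808102
  1.72972556]
```

View pics/c1.png

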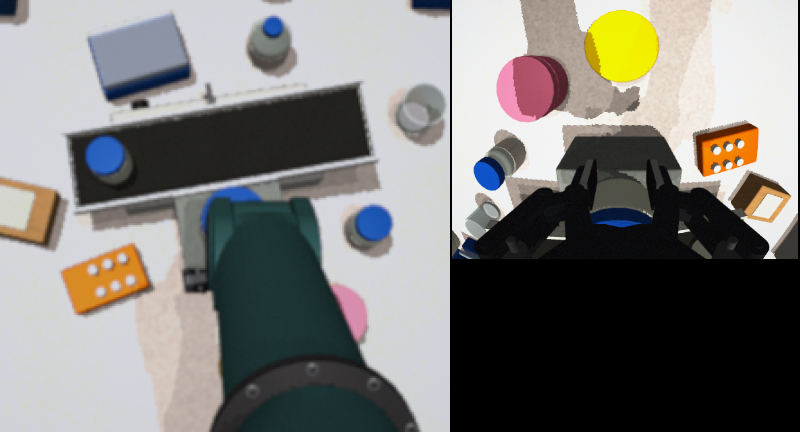

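Fingers sit symmetrically behind the wide jar (jar centre and finger midpoint are both at about x=623 in the wrist view). The elbow and base are clear of everything.

Request:
drive_tool(increments=[[0,0,0,0,0,0.01,0.47],[0,0,0,0,0,0.018,0.47],[0,0,0,0,0,0.018,0.47],[0,0,0,-0.01,0,0.018,0.47],[0,0,0,-0.02,0,0.018,0.47],[0,0,0,-0.03,0,0.018,0.47],[0,0,0,-0.035,0,0.018,0.47],[0,0,0,-0.04,0,0.018,0.47],[0,0,0,-0.04,0,0.018,0.47]])

```text
time_s: 3.58
tool_pos: [0.4868, 0.0015, 0.2817]
tcp_rot: [-0.093, 0.996, 0.0, 0.001]
contact_force: [-1.0, -0.1, -0.7]
finger_gap: 0.469
```

```bash
python3 - <<'E'
from h import *
t=env.snapshot("top");w=env.snapshot("scene")
x=cv2.resize(t[110:250,180:370],None,fx=2,fy=2,interpolation=3)
y=cv2.resize(w[120:260,170:380],None,fx=2,fy=2,interpolation=3)
o=np.hstack([x,y])
cv2.imwrite("pics/c2.png",o)
E
```

```text
(no output)
```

View pics/c2.png

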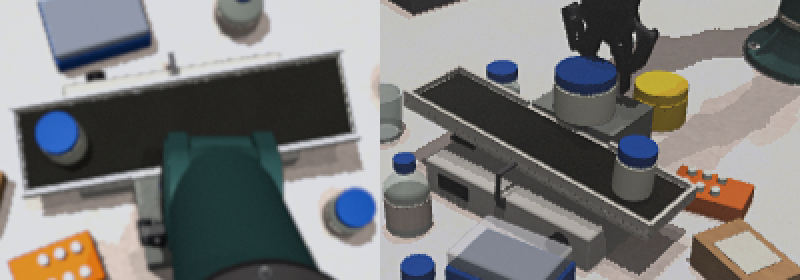

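The jar has slid forward, upright, and overhangs the deck entrance (lid centre at about (586,74) in the crop). Continuing the push slowly.

Request:
drive_tool(increments=[[0,0,0,-0.007,0,0,0.47],[0,0,0,-0.014,0,0,0.47],[0,0,0,-0.021,0,0,0.47],[0,0,0,-0.028,0,0,0.47],[0,0,0,-0.035,0,0,0.47],[0,0,0,-0.042,0,0,0.47],[0,0,0,-0.049,0,0,0.47],[0,0,0,-0.056,0,0,0.47],[0,0,0,-0.06,0,0,0.47],[0,0,0,-0.06,0,0,0.47]])

```text
time_s: 4.92
tool_pos: [0.546, 0.0125, 0.2818]
tcp_rot: [-0.093, 0.996, -0.0, 0.001]
contact_force: [-0.6, -0.1, 0.5]
finger_gap: 0.468
```

Request:
drive_tool(increments=[[0,0,0,-0.005,0,0,0.47],[0,0,0,-0.01,0,0,0.47],[0,0,0,-0.015,0,0,0.47],[0,0,0,-0.019,0,0,0.47],[0,0,0,-0.019,0,0,0.47]])

```text
time_s: 5.55
tool_pos: [0.5645, 0.016, 0.2818]
tcp_rot: [-0.093, 0.996, 0.0, 0.001]
contact_force: [-0.3, 0.2, -0.6]
finger_gap: 0.472
```

```bash
python3 - <<'E'
from h import *
t=env.snapshot("top");w=env.snapshot("scene")
x=cv2.resize(t[110:250,180:370],None,fx=2,fy=2,interpolation=3)
y=cv2.resize(w[120:260,170:380],None,fx=2,fy=2,interpolation=3)
o=np.hstack([x,y])
cv2.imwrite("pics/c3.png",o)
E
```

```text
(no output)
```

View pics/c3.png

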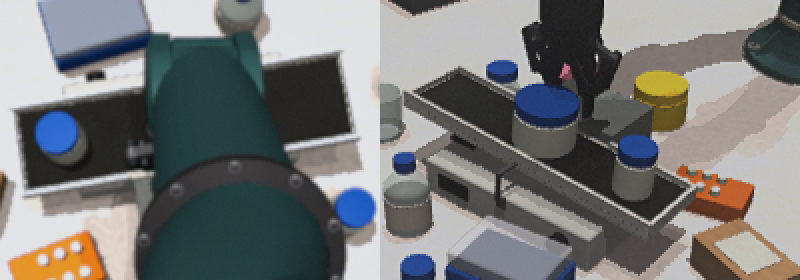

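```bash
python3 - <<'E'
from h import *
r=ray("scene",(254,172),.150,1)-[.010,.010,0]-[.6126,.0249,0]
print(r, r[:2]@[.983,.184], r[:2]@[-.184,.983], env.get_state()["q"])
E
```

```text
[-0.00621776  0.00415165  0.15      ] -0.005348150009007929 0.0052251392631197146 [-0.15205781  0.56588126  0.05988845  2.06374877 -0.06546667  0.51217899
  1.71184247]
```

Request:
drive_tool(increments=[[0,0,0,0.01,0,0,0.47],[0,0,0,0.03,0,0,0.47],[0,0,0,0.03,0,0,0.47],[0,0,0,0.03,0,-0.04,0.47],[0,0,0,0.03,0,-0.09,0.47],[0,0,0,0.03,0,-0.09,0.47]])

```text
time_s: 6.4
tool_pos: [0.5367, 0.0103, 0.3758]
tcp_rot: [-0.093, 0.996, -0.0, 0.005]
contact_force: [0.3, 0.4, -1.2]
finger_gap: 0.473
```

Request:
drive_tool(increments=[[0,0,10,-0.01,0.01,0,0.47],[0,0,20,-0.02,0.02,0,0.47],[0,0,30,-0.03,0.03,0,0.47],[0,0,40,-0.04,0.04,0,0.47],[0,0,50,-0.05,0.05,0,0.47],[0,0,60,-0.06,0.06,0,0.47],[0,0,70,-0.074,0.06,0,0.47],[0,0,80,-0.074,0.06,0,0.47],[0,0,90,-0.074,0.06,0,0.47],[0,0,90,-0.074,0.06,0,0.47]])

```text
time_s: 7.65
tool_pos: [0.5961, 0.0834, 0.3707]
tcp_rot: [0.638, 0.77, -0.001, 0.0]
contact_force: [0.9, 0.6, 0.1]
finger_gap: 0.472
```

```bash
python3 - <<'E'
from h import *
s=env.get_state();print(s["tool_pos"],s["tcp_rot"],s["q"])
d=s["tool_pos"][:2]-[.6126,.0249];print(d@[.983,.184],d@[-.184,.983])
w=env.snapshot("wrist");y=env.snapshot("scene")[100:290,170:380]
o=np.hstack([cv2.resize(w,(480,360)),cv2.resize(y,(320,290),interpolation=3)[:] if 0 else cv2.resize(y,(320,360),interpolation=3)])
cv2.imwrite("pics/c4.png",o)
E
```

```text
[0.59614491 0.08341741 0.37073341] [ 6.37653063e-01  7.70323304e-01 -7.52146496e-04  1.13636369e-04] [-0.57288896  0.52448941  0.50786825  1.93823525 -0.35615209  0.76860301
  0.32550828]
-0.005408153093288373 0.06055034959310963
```

View pics/c4.png

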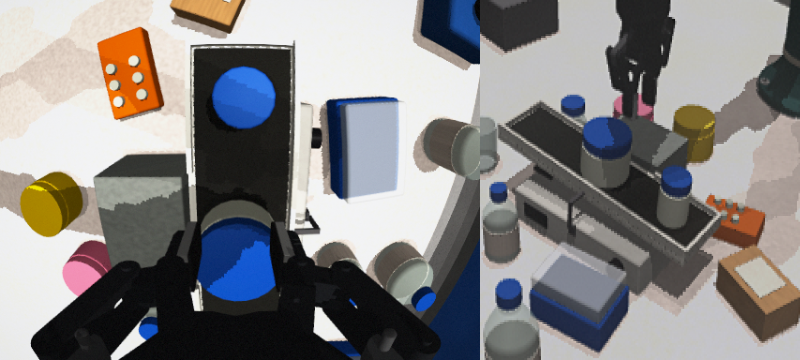

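The fingers are centred on the wide jar (lid centre x≈237, finger midpoint ≈235) and lie between the two jars. Descending and starting the push.

Request:
drive_tool(increments=[[0,0,0,0.004,0.001,0.0,0.47],[0,0,0,0.004,0.001,0.025,0.47],[0,0,0,0.004,0.001,0.05,0.47],[0,0,0,0.004,0.001,0.075,0.47],[0,0,0,0.004,0.001,0.09,0.47],[0,0,0,0.004,0.001,0.09,0.47],[0,0,0,-0.006,0.001,0.09,0.47],[0,0,0,-0.014,0.001,0.09,0.47],[0,0,0,-0.02,0.001,0.09,0.47],[0,0,0,-0.02,0.001,0.09,0.47]])

```text
time_s: 9.0
tool_pos: [0.6013, 0.0636, 0.2825]
tcp_rot: [0.639, 0.77, 0.001, 0.0]
contact_force: [0.4, 2.7, 1.4]
finger_gap: 0.47
```

Request:
drive_tool(increments=[[0,0,0,-0.006,0,0,0.47],[0,0,0,-0.012,0,0,0.47],[0,0,0,-0.018,0,0,0.47],[0,0,0,-0.024,0,0,0.47],[0,0,0,-0.03,0,0,0.47],[0,0,0,-0.036,0,0,0.47],[0,0,0,-0.042,0,0,0.47],[0,0,0,-0.048,0,0,0.47],[0,0,0,-0.05,0,0,0.47],[0,0,0,-0.05,0,0,0.47]])

```text
time_s: 10.25
tool_pos: [0.6099, 0.0136, 0.2816]
tcp_rot: [0.639, 0.769, -0.0, 0.0]
contact_force: [-0.6, 2.1, 2.2]
finger_gap: 0.469
```

```bash
python3 - <<'E'
from h import *
s=env.get_state();print(s["tool_pos"],s["contact_force"])
d=s["tool_pos"][:2]-[.6126,.0249];print(d@[.983,.184],d@[-.184,.983])
y=env.snapshot("scene")[120:270,160:360]
cv2.imwrite("pics/c5.png",cv2.resize(y,(800,600),interpolation=3))
E
```

```text
[0.6099297  0.01361801 0.28155428] [-0.63149733  2.11501783  2.22331181]
-0.00470079052553389 -0.010598864311185258
```

View pics/c5.png

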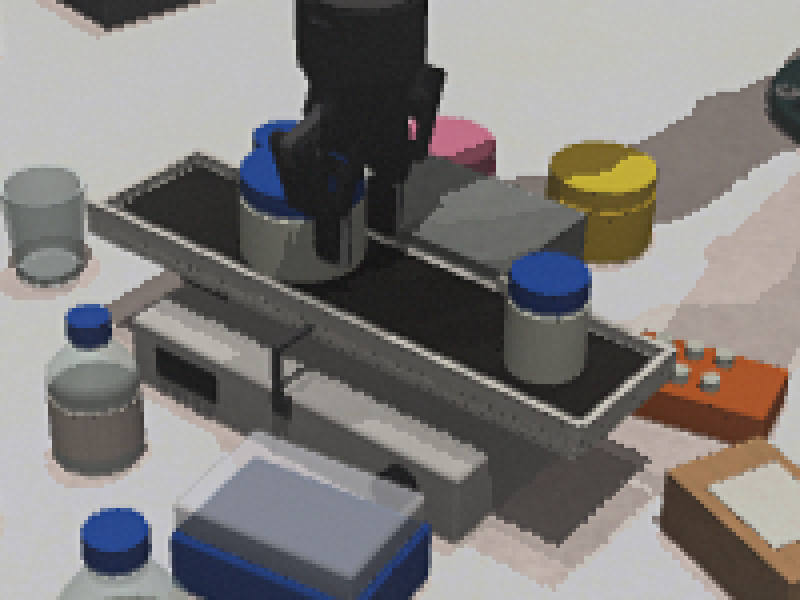

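```bash
cat >>h.py <<'E'
MID=np.array([.6126,.0249,.078]);X=np.array([.983,.184,0]);Y=np.array([-.184,.983,0]);Z=np.array([0,0,1.])
def corner(sy,t,x=.049,h=.024):
    return MID+X*x+Y*(sy*.187*np.cos(t)-h*np.sin(t))+Z*(sy*.187*np.sin(t)+h*np.cos(t))
def track(ref,cur,t0=-.08):
    g=lambda i:cv2.cvtColor(i,cv2.COLOR_BGR2GRAY)
    out=[]
    for sy in(-1,1):
        p=proj("scene",corner(sy,t0)).round().astype(int);w,m=9,12
        T=cv2.resize(g(ref)[p[1]-w:p[1]+w,p[0]-w:p[0]+w],None,fx=5,fy=5,interpolation=2)
        S=cv2.resize(g(cur)[p[1]-w-m:p[1]+w+m,p[0]-w-m:p[0]+w+m],None,fx=5,fy=5,interpolation=2)
        r=cv2.matchTemplate(S,T,5);_,sc,_,l=cv2.minMaxLoc(r)
        d=np.array(l)/5-m
        J=(proj("scene",corner(sy,t0+.08))-proj("scene",corner(sy,t0)))/.08
        out+=[(sy,p,d,round(sc,3),"tilt",t0+d@J/(J@J))]
    return out
E
python3 - <<'E'
from h import *
ref=cv2.resize(cv2.imread("pics/scene0.png"),(512,384),interpolation=cv2.INTER_AREA)
cv2.imwrite("ref.png",ref)
for o in track(ref,env.snapshot("scene")):print(*o)
for t in(-.08,0):print([proj("scene",corner(s,t)) for s in(-1,1)])
E
```

```text
-1 [183 165] [0.2 4.2] 0.903 tilt -0.009234241180010913
1 [304 231] [ 0. -5.] 0.951 tilt -0.010654992434639438
[array([183.24020899, 164.54417234]), array([304.0932391 , 230.73195115])]
[array([182.96347084, 169.26274065]), array([304.08785442, 224.96369665])]
```

Request:
drive_tool(increments=[[0,0,0,0.006,0,0,0.47],[0,0,0,0.012,0,0,0.47],[0,0,0,0.012,0,0,0.47],[0,0,0,0.012,0,0,0.47],[0,0,0,0.012,0,0,0.47],[0,0,0,0.012,0,0,0.47],[0,0,0,0.012,0,0,0.47]])

```text
time_s: 11.22
tool_pos: [0.6078, 0.026, 0.2817]
tcp_rot: [0.639, 0.77, -0.0, 0.0]
contact_force: [0.1, -0.5, -0.0]
finger_gap: 0.467
```

```bash
python3 - <<'E'
from h import *
s=env.get_state();print(s["tool_pos"],s["contact_force"])
i=env.snapshot("scene")
for o in track(cv2.imread("ref.png"),i):print(*o)
cv2.imwrite("pics/c6.png",cv2.resize(i[120:270,160:360],(800,600),interpolation=3))
E
```

```text
[0.60782116 0.02602865 0.28172514] [ 0.13654079 -0.50656801 -0.04656601]
-1 [183 165] [0. 0.] 0.99 tilt -0.08
1 [304 231] [0. 0.] 0.979 tilt -0.08
```

View pics/c6.png

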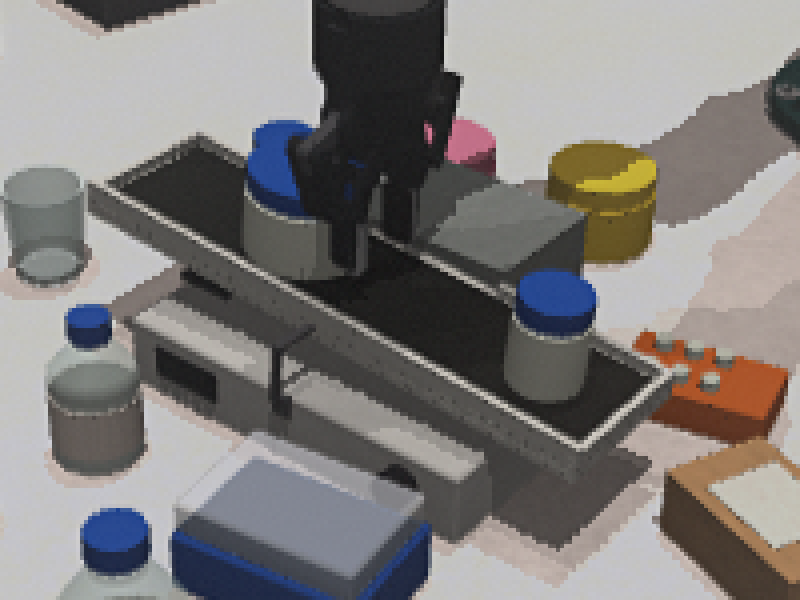

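The tracking works: with the fingers off, the deck returned to its stop (-0.08). The wide jar is at y≈-55 mm and needs to go to about -100.

Request:
drive_tool(increments=[[0,0,0,-0.007,0,0,0.47],[0,0,0,-0.013,0,0,0.47],[0,0,0,-0.019,0,0,0.47],[0,0,0,-0.025,0,0,0.47],[0,0,0,-0.031,0,0,0.47],[0,0,0,-0.037,0,0,0.47],[0,0,0,-0.043,0,0,0.47],[0,0,0,-0.047,0,0,0.47],[0,0,0,-0.047,0,0,0.47]])

```text
time_s: 12.4
tool_pos: [0.6166, -0.021, 0.2819]
tcp_rot: [0.639, 0.769, -0.0, 0.001]
contact_force: [-0.2, 0.6, 0.1]
finger_gap: 0.469
```

Request:
drive_tool(increments=[[0,0,0,0.006,0,0,0.47],[0,0,0,0.012,0,0,0.47],[0,0,0,0.012,0,0,0.47],[0,0,0,0.012,0,0,0.47],[0,0,0,0.012,0,0,0.47],[0,0,0,0.012,0,0,0.47],[0,0,0,0.012,0,0,0.47],[0,0,0,0.012,0,0,0.47]])

```text
time_s: 13.4
tool_pos: [0.6143, -0.0083, 0.2817]
tcp_rot: [0.639, 0.77, -0.0, 0.0]
contact_force: [0.0, -0.4, -0.4]
finger_gap: 0.47
```

```bash
cat >m.py <<'E'
from h import *
s=env.get_state();print(s["time_s"],s["tool_pos"],s["contact_force"])
d=s["tool_pos"][:2]-[.6126,.0249];print("rocker",d@[.983,.184],d@[-.184,.983])
i=env.snapshot("scene");cv2.imwrite("last.png",i)
for o in track(cv2.imread("ref.png"),i):print(*o)
E
python3 m.py
```

```text
13.4 [ 0.61425545 -0.00830397  0.28171988] [ 0.0496582  -0.40419577 -0.35393302]
rocker -0.004482225236515625 -0.032944106831421766
-1 [183 165] [0.2 3. ] 0.931 tilt -0.029509654544268286
1 [304 231] [ 0.  -3.6] 0.962 tilt -0.030071594552940402
```

Request:
drive_tool(increments=[[0,0,0,-0.006,0,0,0.47],[0,0,0,-0.011,0,0,0.47],[0,0,0,-0.014,0,0,0.47],[0,0,0,-0.017,0,0,0.47],[0,0,0,-0.02,0,0,0.47],[0,0,0,-0.022,0,0,0.47],[0,0,0,-0.022,0,0,0.47]])

```text
time_s: 14.32
tool_pos: [0.6183, -0.0303, 0.2818]
tcp_rot: [0.639, 0.769, -0.0, 0.0]
contact_force: [-0.4, 0.7, -0.3]
finger_gap: 0.472
```

Request:
drive_tool(increments=[[0,0,0,0.006,0,0,0.47],[0,0,0,0.012,0,0,0.47],[0,0,0,0.012,0,0,0.47],[0,0,0,0.012,0,0,0.47],[0,0,0,0.012,0,0,0.47],[0,0,0,0.012,0,0,0.47],[0,0,0,0.012,0,0,0.47],[0,0,0,0.012,0,0,0.47]])

```text
time_s: 15.32
tool_pos: [0.6161, -0.0182, 0.2817]
tcp_rot: [0.639, 0.77, -0.0, 0.0]
contact_force: [-0.8, 0.5, 0.1]
finger_gap: 0.467
```

```bash
python3 m.py
```

```text
15.325 [ 0.61610606 -0.01816448  0.2817258 ] [-0.75744321  0.48710154  0.10436671]
rocker -0.004477411035464332 -0.04297749381248701
-1 [183 165] [0.2 4.6] 0.896 tilt -0.0024757700585917447
1 [304 231] [ 0.  -5.6] 0.947 tilt -0.002333591526796172
```

Tilt now reads about -0.002. Lifting clear, then checking absolutely with the pointer and a fresh triangulation.

Request:
drive_tool(increments=[[0,0,0,0.005,0,-0.03,0.47],[0,0,0,0.005,0,-0.08,0.47],[0,0,0,0.005,0,-0.13,0.47],[0,0,0,0.005,-0.05,-0.15,0.47],[0,0,0,0.005,-0.1,-0.15,0.47],[0,0,0,0.005,-0.15,-0.15,0.47],[0,0,0,0.005,-0.15,-0.15,0.47]])

```text
time_s: 16.25
tool_pos: [0.4633, -0.0421, 0.4312]
tcp_rot: [0.64, 0.769, -0.001, -0.002]
contact_force: [0.3, -0.5, -0.1]
finger_gap: 0.467
```

```bash
python3 m.py; python3 - <<'E'
from h import *
i=cv2.imread("last.png");t=env.snapshot("top")
a=cv2.resize(i[135:255,170:330],(640,480),interpolation=3)
b=cv2.resize(i[180:240,205:245],(160,240),interpolation=3)
c=cv2.resize(t[125:215,180:370],(160,76))
o=np.zeros((480,800,3),np.uint8);o[:,:640]=a;o[:240,640:]=b;o[250:326,640:]=c
cv2.imwrite("pics/c7.png",o)
E
```

```text
16.25 [ 0.46331874 -0.04209434  0.43120687] [ 0.33005062 -0.5031461  -0.09496754]
rocker -0.15907043581743258 -0.03838768910796725
-1 [183 165] [0.2 4.6] 0.897 tilt -0.0024757700585917447
1 [304 231] [-0.2 -5.4] 0.93 tilt -0.005104802478898773
```

View pics/c7.png

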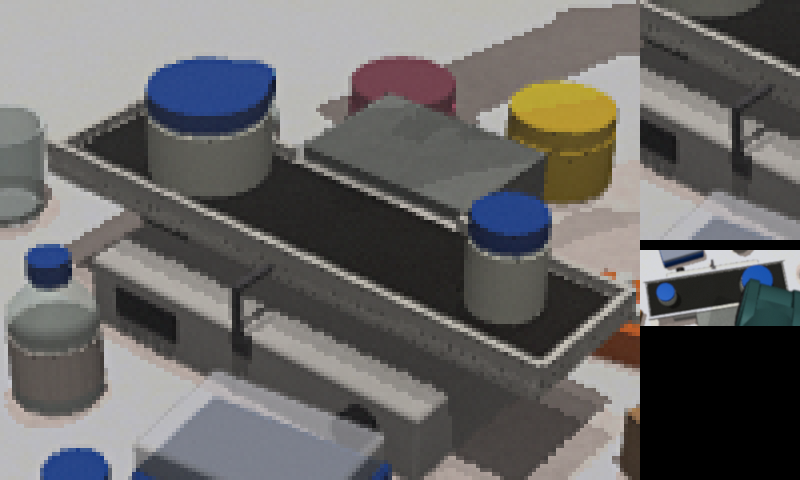

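```bash
python3 - <<'E'
from h import *
def slope(im,p,q,half=4):
    g=cv2.cvtColor(im,cv2.COLOR_BGR2GRAY).astype(float);g=cv2.GaussianBlur(g,(1,3),0)
    for _ in range(3):
        xs=np.arange(int(p[0])+6,int(q[0])-5);ys=[]
        for x in xs:
            y0=p[1]+(q[1]-p[1])*(x-p[0])/(q[0]-p[0]);r=np.arange(int(y0)-half,int(y0)+half+1)
            v=-np.diff(g[r,x]);v=np.clip(v,0,None);k=v.argmax();sl=slice(max(k-1,0),k+2)
            ys.append((v[sl]*(r[:-1][sl]+.5)).sum()/max(v[sl].sum(),1e-6))
        ys=np.array(ys);m=np.ones(len(xs),bool)
        for _ in range(4):
            c=np.polyfit(xs[m],ys[m],1);e=abs(np.polyval(c,xs)-ys);m=e<max(.6,2*np.median(e[m]))
        p=(p[0],np.polyval(c,p[0]));q=(q[0],np.polyval(c,q[0]));half=3
    return c[0],m.mean(),e[m].std()
def ms(t):
    a,b=[proj("scene",corner(s,t)) for s in(-1,1)];return (b-a)[1]/(b-a)[0]
for n,a,b in(("ref.png",-.08,-.08),("last.png",0,0)):
    im=cv2.imread(n);p,q=proj("scene",corner(-1,a)),proj("scene",corner(1,a))
    s=slope(im,p,q);ts=np.linspace(-.1,.05,151);print(n,s,"tilt",ts[np.argmin([abs(ms(t)-s[0]) for t in ts])])
# base front top edge (z=.05): from view px (95,265)->(445,415)
im=cv2.imread("last.png");s=slope(im,(170+95/4,135+267/4),(170+445/4,135+418/4))
import itertools
for yaw in(.175,.185,.195):
    v=np.array([-np.sin(yaw),np.cos(yaw),0]);u=np.array([np.cos(yaw),np.sin(yaw),0])
    b=[proj("scene",np.array([.6126,.0249,.05])+u*.06+v*k) for k in(-.15,.15)];d=b[1]-b[0]
    print("base",s,yaw,d[1]/d[0],"at",b)
E
```

```text
ref.png (np.float64(0.5470186605706525), np.float64(1.0), np.float64(0.04997987094542522)) tilt -0.079
last.png (np.float64(0.45866580017990505), np.float64(1.0), np.float64(0.08330394628053896)) tilt 0.0010000000000000148
base (np.float64(0.49961120714428675), np.float64(0.948051948051948), np.float64(0.05612319101884658)) 0.175 0.5018225181141405 at [array([191.54337641, 192.60947563]), array([285.31448789, 239.66593092])]
base (np.float64(0.49961120714428675), np.float64(0.948051948051948), np.float64(0.05612319101884658)) 0.185 0.49159237068166317 at [array([191.28876914, 192.93078757]), array([285.92112996, 239.45133417])]
base (np.float64(0.49961120714428675), np.float64(0.948051948051948), np.float64(0.05612319101884658)) 0.195 0.48153977037742024 at [array([191.03937561, 193.25387359]), array([286.52304948, 239.23305998])]
```

```bash
python3 - <<'E'
from h import *
im=cv2.resize(cv2.imread("pics/top0.png"),(512,384),interpolation=cv2.INTER_AREA)
g=cv2.cvtColor(im,cv2.COLOR_BGR2GRAY).astype(float)
def fit(p,q,sgn,half=4):
    xs=np.arange(int(p[0])+6,int(q[0])-5);ys=[]
    for x in xs:
        y0=p[1]+(q[1]-p[1])*(x-p[0])/(q[0]-p[0]);r=np.arange(int(y0)-half,int(y0)+half+1)
        v=np.clip(sgn*np.diff(g[r,x]),0,None);k=v.argmax();sl=slice(max(k-1,0),k+2)
        ys.append((v[sl]*(r[:-1][sl]+.5)).sum()/max(v[sl].sum(),1e-6))
    ys=np.array(ys);m=np.ones(len(xs),bool)
    for _ in range(6):
        c=np.polyfit(xs[m],ys[m],1);e=abs(np.polyval(c,xs)-ys);m=e<max(.5,2*np.median(e[m]))
    return c[0],m.mean(),e[m].std()
f=lambda x,y:((x+.5)/1.5625-.5,(y+.5)/1.5625-.5)
def ms(yaw,x,h):
    u=np.array([np.cos(yaw),np.sin(yaw),0]);v=np.array([-np.sin(yaw),np.cos(yaw),0]);t=-.08
    a,b=[proj("top",MID+u*x+v*(s*.187*np.cos(t)-h*np.sin(t))+Z*(s*.187*np.sin(t)+h*np.cos(t))) for s in(1,-1)]
    return (b-a)[1]/(b-a)[0]
Yw=np.linspace(.15,.22,141)
for n,p,q,sg,x in(("far inner",f(291,259),f(547,216),-1,.047),("near",f(303,319),f(559,278),1,-.047)):
    s=fit(p,q,sg);print(n,s,"yaw",Yw[np.argmin([abs(ms(w,x,.022)-s[0]) for w in Yw])])
E
```

```text
far inner (np.float64(-0.17771722041565388), np.float64(0.9802631578947368), np.float64(0.11019060269800254)) yaw 0.1895
near (np.float64(-0.17376216051323481), np.float64(1.0), np.float64(0.08857452035989127)) yaw 0.189
```

```bash
python3 m.py; python3 -c "
from bench import env;print(env.close_job())"
```

```text
16.35 [ 0.46772737 -0.04086974  0.43211515] [ 0.92545539 -0.10879652  0.55627806]
rocker -0.1545114238840878 -0.03799509463459206
-1 [183 165] [0.2 4.6] 0.895 tilt -0.0024757700585917447
1 [304 231] [-0.2 -5.6] 0.931 tilt -0.0023310021762843747
the job is handed in; nothing more can be done
None
```

I slid the wide jar off the step onto the middle of the deck without lifting it. I then pushed it along the raised (-y) side in three pushes, letting go after each to read the tilt, and stopped with the jar at about y = -100 mm. The job was handed in at about 16.4 s, with the fingers off the jar and the arm clear of everything.

**Level:** the last check, taken from how far the deck's far corners had moved in the scene camera, reads -0.002 rad at both ends. It had not drifted since the fingers came off. My other estimates disagree slightly:

| Estimate | Tilt (rad) |
|---|---|
| Corner movement (assumes the stop is at -0.08) | about -0.002; one reading gave -0.005 at one end |
| Far-rim slope in the scene camera | about +0.001 |
| Same slope, with the rocker's direction taken from the base edge | about -0.007 |
| Same slope, with the rocker's direction taken from the top camera | about +0.004 |

Level is therefore certain only to about ±0.007 rad. I did not check the steel pointer against its mark closely enough to settle it.

**Other things:** in the last picture both jars stand flat on the deck. I did not touch the small jar, and the things in that view looked undisturbed. I did not compare the whole bench before and after. Contact forces at the end of each move never passed about 3 N.

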